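# Ready a sealant cartridge over a test tile

## Task

Get ready to lay a test bead of sealant: first press the white tile down into its holder until it sits level, fully seated. Then draw the blue cartridge out of the rack, tip it over to a slant of about 45 degrees with its nozzle still pointing downward, and finish while holding it still in the gripper like that, with the nozzle tip about 6 cm above the middle of the tile, touching nothing else. Leave the tile seated and everything else on the bench where it stands.

Things in the scene. Friction and masses are not known exactly. Their poses are not given: they have to be found in the camera images.
- tile: White ceramic tile, 100 x 100 x 10 mm, about 0.2 kg, loose in the holder. Origin: centre of its underside; z is the normal of its top face. At the start it lies slanted by about 0.11 rad (6.5 degrees): its own +x side is propped up on the lifter bar, its -x edge rests on the holder's seat. Pushed straight down near the raised side with about 5 N, or with about 8 to 10 N in the middle, it goes down about 10 mm and stays down. Seated, its top is 20 mm above the bench.
- tile_press (a point): Point on the tile's top face, 30 mm from the centre towards the raised (+x) side, 20 mm inside that edge: the place to press. At the start about 29 mm above the bench, 20 mm when seated.
- tile_top (a point): Centre of the tile's top face.
- holder: Dark steel square tile holder, 125 x 125 mm, fixed to the bench, with a recess 105 x 105 mm: seat 10 mm and rim top 17 mm above the bench. Origin: centre of its underside; axes parallel to its sides; its +x side has the lifter with an orange tab outside the rim, at the tile's raised side.
- lifter (a joint): Orange lifter bar (8 mm thick, along y, 38 mm from the holder's centre on its +x side) under the tile. 0 = raised 10 mm above the seat, 0.010 = level with the seat (tile level); end stop 0.0105. Slides straight down against friction of about 4 N and stays where it is left; no spring.
- rack: Steel rack, 76 x 282 mm, 90 mm high, fixed to the bench, with three upright sockets in a row along its y axis at y = -85, 0 and +85 mm. Each has a 45 mm square opening in the top plate (top face 90 mm up) and a lower plate (top face 53 mm up) with a 25 mm hole, on which the cartridge's shoulder stands with the nozzle hanging through. Origin: centre of its underside.
- blue: Blue sealant cartridge, 150 mm long, about 0.17 kg, nozzle down in one socket of the rack (which one varies). Origin: the nozzle tip; z runs along its axis from the nozzle tip to the rear end (up, at the start). Hard white nozzle cone from 0 to 45 mm, 8 mm wide at the tip; blue round body 40 mm in diameter from 45 to 150 mm, the end to grip. In the rack the tip is 8 mm and the rear end 158 mm above the bench; it must rise more than 82 mm for the tip to come out of the rack.
- white: White cartridge with an orange band, same size and shape as the blue cartridge; origin at its nozzle tip, z towards its rear end; stands in another socket of the rack. Leave it there.
- black: Black cartridge with a grey band, same size and shape as the blue cartridge; origin at its nozzle tip, z towards its rear end; stands in another socket of the rack. Leave it there.
- spray: Green spray can standing on the bench, 56 mm in diameter, 190 mm high; origin at the centre of its underside. Bystander.
- tub: White tub with a red lid, 90 mm in diameter, 130 mm high; origin at the centre of its underside. Bystander.
- tape: Yellow roll of tape lying flat, 100 mm in diameter, 48 mm high; origin at the centre of its underside. Bystander.
- cup: Black cup, 76 mm in diameter, 85 mm high; origin at the centre of its underside. Bystander.
- knife: Putty knife lying flat beyond the rack and holder, 200 mm long. Bystander.
There are look-alikes about, which are no part of the job. Of the things that look like the tile, the largest one is meant.

How it is judged:
By the outcome, as a careful person would: the job done as asked, in the order asked, and still so for the second after the job is handed in, while the arm keeps its last pose, push and grip.
It also fails if it takes over 53 s, if anything falls off the work surface, if the arm or the gripper's body presses on something with over 40 N, if the wrist force passes 120 N, or if a joint passes its speed limit or range.

## Robot

A 6-joint arm with a two-finger parallel gripper is mounted at the origin on the work surface. World frame = base frame: x ahead of the robot, y to its left, z up, the work surface at z = 0. Lengths are in m, angles in rad, forces in N, time in s.
With the tool pointing down it reaches from about 0.275 to 0.775 m from the base axis. Payload 14.6 kg.
Tool frame: the origin (TCP) lies at the very end of the fingers, on their centre line; the grasp point (between the pads) lies ctrl.pinch_z behind it (ctrl.pinch_z is the distance from the TCP to the grasp point, in m); z points along the fingers, y is the direction in which the jaws open and shut (so a half turn about z gives the same grasp; the last joint's range is limited). The gripper opens to 85 mm and grips with 20 to 120 N. Pads are 22 mm wide; open, the fingers measure 114 mm over their backs; the gripper's body (76 mm by 85 mm) begins 54 mm behind the grasp point. The pads swing forward as they close: fully open they stand 13 mm farther back than shut.
Start: joints at [1.034, 0.263, -0.048, 1.259, 0, 1.415], TCP at [0.196, 0.487, 0.231] pointing down, gripper open.
Joint ranges: [-2.65, 2.65], [-0.89, 1.7], [-1.18, 1.37], [-2.13, 2.11], [-1.35, 1.29], [-3.14, 3.14]. Speed limits (rad/s): [1.89, 1.89, 2.57, 2.79, 3.14, 3.14].

## Interface

Orientations are given as a rotation vector (axis times angle).
In Python, from cell import ctrl gives the robot as it stands. The module is installed in compiled form; this text tells all that it offers.
- The arm moves only by the tool apply_moves, never from a script. Its arguments are lists of equal length, an entry for each row: "twist": the turn, a rotation vector about the tool's x, y, z in degrees, a list of three; "dp": the shift along the tool's x, y, z in m, a list of three; "jaw": the gripper's target within -1 to 1 (fully open at 1, half-way at 0, shut at -1). In form: {"twist": [[ax, ay, az], ...], "dp": [[x, y, z], ...], "jaw": [jaw, ...]}. A call has exactly 10 rows; each row shifts and turns the pose as measured when the row begins, along the tool's axes as they then stand; what a row does not reach is not made up. A row lasts 1/10 s, in which the tool goes at most 50 mm and 8.59 degrees, less where a joint would pass 70% of its speed; a pose out of reach is approached as far as the arm can. A call is refused whole if a number of a shift passes 0.05 or a number of a turn 8.59, either way. A call with a gripper value outside its range is refused whole. The fingers move at their own pace and stop on an object; "grip_force" is the grip in N (left out, the last holds). Time passes only in rows, so rows that do not move let the fingers close, or fill a call up. It gives the time, the measured TCP pose, the force and the opening at its end, in the units of the state.
- ctrl.observe(): the state, without advancing time (a new reading comes with each control period).
- ctrl.snapshot(name): name is "side" or "top" or "wrist"; returns a dict with "frame" (400x640x3 uint8, red, green, blue), "z_map" (400x640 float32, m along the optical axis (not along the pixel's ray), 0 where there is no reading), "fovy" (degrees; the focal length in pixels is half the picture's height over the tangent of half this angle, whatever the lens; pixels are square), "cx", "cy" (the principal point, pixels), "k1" (the pictures are not rectified: a ray, as slopes to the right and down, at radius r is drawn at 1 + k1 r^2 times it, then the intrinsics apply), "origin" and "rotation" of the camera in the world. Camera axes: x right, y up, looking along -z (the intrinsics and any distortion apply to the point x, -y, -z); pixel columns grow to the right and rows downward; lengths in m; the calibration is good to about 2 mm. A picture is of the moment at which its call begins.
- ctrl.finish_job(): hands the job in, once; it reports no verdict.
Trained networks look in a picture, given as the dict that the camera call returned (one of the last four; its "shot" number tells which), for a name from the list of things; names that differ only in an ending like _2 or _b are one class to them, and where a whole thing is asked for, a point or a joint stands for the part that bears it (a point fixed in the world has none). Each returns a list of dicts, best first, with "p" (0 to 1); they miss things now and then, are a little off and sometimes report something else, mostly with a low value. They report only what shows in the picture. A call takes as long as a camera call. They do not tell look-alikes from the thing itself.
- ctrl.spot_in(label, picture): "point" ([x, y, z] in m, in world coordinates, good to about 4 mm: the middle of the surface that is visible of it).
- ctrl.trace(label, picture): "pixels" (400x640 bool, what is visible of it).
The state is a dict: "clock": time; "joints": joint angles; "qvel": joint speeds; "joint_torque": joint torques, N m; "ee_pos": TCP position; "ee_rot": TCP orientation; "contact_force": force on the tool from outside, world axes, zero at the start; "ft_torque": the same for the moment, N m; "opening": finger opening in m.
Only numpy, scipy, OpenCV 4.12 (cv2) and the standard library are available. Lean on these libraries where they do the work, as an engineer would, in place of code of your own. Each camera call takes 0.05 s, during which the arm holds its last target.

## Working session

There is one attempt and no reset: what is moved stays moved. The work goes in short steps, Python scripts to look and compute and a tool call to move; the robot and the scene stay as the last step left them, time stands still between calls to the robot, and variables do not carry over. Pictures are saved under pics/ and viewed, and the job is handed in when it is done.

Besides the shell and the picture viewer there is one more tool, called after "Emit:" as name(argument=value, ...) on one line, values as JSON. apply_moves: Moves the arm, as the interface text tells. Its arguments: {"type":"object","properties":{"twist":{"type":"array"},"dp":{"type":"array"},"jaw":{"type":"array"},"grip_force":{"type":"number"}},"required":["twist","dp","jaw"]}

```bash
mkdir -p pics
cat > h.py <<'E'
import numpy as np, cv2
from cell import ctrl
from scipy.spatial.transform import Rotation as R
def save(s,n): cv2.imwrite(f'pics/{n}.png', s['frame'][:,:,::-1])
def f_of(s): return 200/np.tan(np.radians(s['fovy'])/2)
def cloud(s):
    f=f_of(s); H,W=s['z_map'].shape
    K=np.array([[f,0,s['cx']],[0,f,s['cy']],[0,0,1.]])
    u,v=np.meshgrid(np.arange(W),np.arange(H))
    p=np.stack([u,v],-1).reshape(-1,1,2).astype(np.float64)
    q=cv2.undistortPoints(p,K,np.array([s['k1'],0,0,0,0.]))[:,0]
    z=s['z_map'].reshape(-1)
    c=np.stack([q[:,0]*z,-q[:,1]*z,-z],1)
    w=c@np.array(s['rotation']).T+np.array(s['origin'])
    w[z<=0]=np.nan
    return w.reshape(H,W,3)
def px(s,P):
    f=f_of(s); c=(np.array(P)-s['origin'])@np.array(s['rotation'])
    a,b=c[0]/-c[2],-c[1]/-c[2]; r=1+s['k1']*(a*a+b*b)
    return s['cx']+f*a*r, s['cy']+f*b*r
def st():
    o=ctrl.observe()
    for k in ['clock','joints','ee_pos','ee_rot','contact_force','opening']: print(k,np.round(o[k],4))
    return o
E
python3 - <<'E'
from h import *
o=st(); print(ctrl.pinch_z)
for n in ['side','top','wrist']:
    s=ctrl.snapshot(n); save(s,n+'0'); print(n,s['fovy'],s['cx'],s['cy'],s['k1'],np.round(s['origin'],3),np.round(s['rotation'],3).tolist())
    for l in ['tile','tile_press','tile_top','holder','lifter','rack','blue','white','black','spray','tub','tape','cup','knife']:
        print(n,l,[(round(d['p'],2),np.round(d['point'],3).tolist()) for d in ctrl.spot_in(l,s)[:4]])
E
```

```text
clock 0.0
joints [ 1.0337  0.2635 -0.0489  1.2594 -0.      1.4155]
ee_pos [0.1955 0.487  0.2308]
ee_rot [-5.9610e-01 -3.0842e+00  1.5000e-03]
contact_force [-0.2385 -0.4077 -0.0624]
opening 0.0854
0.0187
side 54.809000882202284 318.28096841029395 198.88886791190853 -0.09477372029650873 [ 0.052 -0.794  0.762] [0.887, -0.27, -0.525]
side tile [(0.88, [0.583, -0.209, 0.025]), (0.84, [0.436, -0.23, 0.004]), (0.76, [0.572, -0.035, 0.011])]
side tile_press [(0.96, [0.582, -0.207, 0.025]), (0.86, [0.432, -0.228, 0.01]), (0.65, [0.57, -0.037, 0.01])]
side tile_top [(0.74, [0.583, -0.21, 0.021]), (0.65, [0.573, -0.034, 0.01]), (0.65, [0.43, -0.223, 0.009])]
side holder [(0.91, [0.563, -0.247, 0.017])]
side lifter [(0.61, [0.65, -0.221, 0.022])]
side rack [(0.91, [0.482, 0.077, 0.085]), (0.68, [0.508, 0.188, 0.147])]
side blue [(0.6, [0.484, 0.103, 0.128])]
side white [(0.54, [0.536, 0.265, 0.145])]
side black [(0.71, [0.511, 0.187, 0.147])]
side spray [(0.86, [0.587, -0.475, 0.123])]
side tub [(0.55, [0.578, 0.438, 0.101])]
side tape [(0.97, [0.409, 0.404, 0.032]), (0.57, [0.51, 0.189, 0.145]
[... 910 characters left out ...]
[0.584, -0.199, 0.023]), (0.19, [0.59, -0.2, 0.016])]
top black [(0.79, [0.51, 0.19, 0.159])]
top spray [(0.94, [0.596, -0.444, 0.153]), (0.55, [0.507, 0.177, 0.088]), (0.29, [0.59, -0.202, 0.015])]
top tub [(0.94, [0.585, 0.446, 0.127])]
top tape []
top cup [(0.67, [0.379, -0.465, 0.048])]
top knife [(0.96, [0.743, 0.035, 0.005])]
wrist 61.29391245139987 322.57727892248863 199.98199483356737 -0.03145976113638988 [0.124 0.518 0.374] [-0.274, -0.185, 1.18]
wrist tile []
wrist tile_press []
wrist tile_top []
wrist holder []
wrist lifter []
wrist rack []
wrist blue []
wrist white []
wrist black []
wrist spray []
wrist tub []
wrist tape [(0.98, [0.388, 0.433, 0.038])]
wrist cup []
wrist knife []
```

```bash
sed -i "s/np.array(s\['rotation'\])/R.from_rotvec(s['rotation']).as_matrix()/" h.py
cat >> h.py <<'E'
def ld(n): return np.load(f'{n}.npy',allow_pickle=True).item()
E
python3 - <<'E'
from h import *
for n in ['side','top']:
    s=ctrl.snapshot(n); np.save(n+'0.npy',s,allow_pickle=True)
    print(s['clock'] if 'clock' in s else list(s))
st()
E
```

```text
['frame', 'z_map', 'fovy', 'cx', 'cy', 'k1', 'origin', 'rotation', 'shot']
['frame', 'z_map', 'fovy', 'cx', 'cy', 'k1', 'origin', 'rotation', 'shot']
clock 2.35
joints [ 1.0337  0.2631 -0.0483  1.2594  0.      1.4155]
ee_pos [0.1956 0.4872 0.2313]
ee_rot [5.9600e-01 3.0845e+00 1.0000e-04]
contact_force [1.216  0.7287 0.208 ]
opening 0.0854
```

View pics/side0.png

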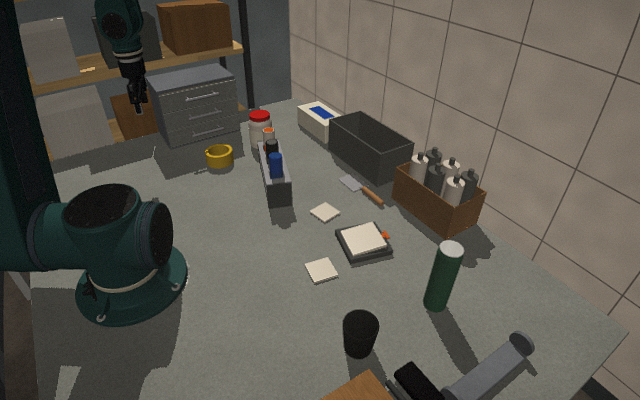

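View pics/top0.png

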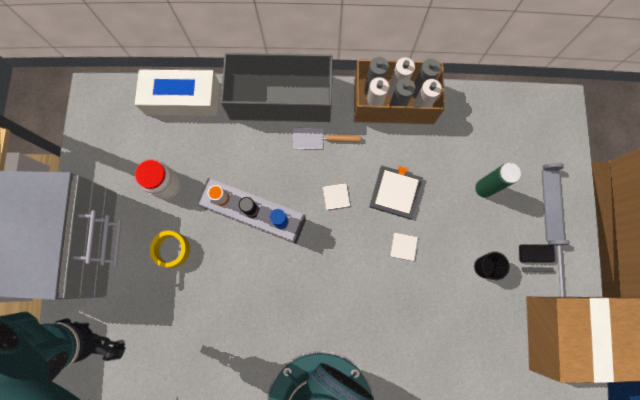

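Side view: rack at (275,175) with blue nearest, tile in holder at (365,240), and its orange tab at (385,235). Top view: holder at (397,192) with its tab at (403,170) on the far side. Blue is at (279,217), and the small decoy tiles are at (336,196) and (403,247). Next I'll measure them accurately.

Run:
```python
from h import *
s=ld('top0'); w=cloud(s); im=s['frame'].astype(int)
hsv=cv2.cvtColor(s['frame'],cv2.COLOR_RGB2HSV)
# tile white region
b=np.zeros(w.shape[:2],bool); b[160:225,365:430]=1
m=b&(hsv[...,1]<60)&(hsv[...,2]>150)
P=w[m]; P=P[~np.isnan(P[:,0])]
A=np.c_[P[:,:2],np.ones(len(P))]; c=np.linalg.lstsq(A,P[:,2],rcond=None)[0]
res=P[:,2]-A@c; k=abs(res)<.004;c=np.linalg.lstsq(A[k],P[k,2],rcond=None)[0]
print('tile n',len(P),'mean',P.mean(0),'slope',c[:2],np.hypot(*c[:2]),np.degrees(np.arctan2(c[1],c[0])))
r=cv2.minAreaRect((P[:,:2]*1000).astype(np.float32)); print('tile rect',r)
# dark holder
m2=b&(w[...,2]>.012)&(w[...,2]<.05)&~((hsv[...,1]>150)&(hsv[...,2]>120)); P2=w[m2]
r=cv2.minAreaRect((P2[:,:2]*1000).astype(np.float32)); print('holder rect',r,len(P2))
o=(hsv[...,1]>170)&(hsv[...,2]>120)&b; print('tab',w[o].mean(0),o.sum())
# blue
def top(mask,zmin):
    q=w[mask&(w[...,2]>zmin)]; return q
bb=np.zeros_like(b); bb[200:240,260:300]=1
m=bb&(im[...,2]>im[...,0]+40)&(w[...,2]>.148); q=w[m]; print('blue',len(q),q.mean(0),cv2.minEnclosingCircle((q[:,:2]*1000).astype(np.float32)))
for nm,(x,y) in dict(black=(248,206),white=(217,195)).items():
    bb=np.zeros_like(b); bb[y-16:y+16,x-16:x+16]=1
    q=w[bb&(w[...,2]>.15)]; print(nm,len(q),q.mean(0),cv2.minEnclosingCircle((q[:,:2]*1000).astype(np.float32)))
bb=np.zeros_like(b); bb[170:250,190:315]=1
q=w[bb&(w[...,2]>.08)&(w[...,2]<.1)]; print('rack',cv2.minAreaRect((q[:,:2]*1000).astype(np.float32)),q[:,2].mean())
for (x0,x1,y0,y1,n) in [(470,525,155,205,'spray'),(470,515,245,285,'cup'),(130,180,155,200,'tub'),(145,195,225,275,'tape')]:
    bb=np.zeros_like(b); bb[y0:y1,x0:x1]=1
    q=w[bb&(w[...,2]>.02)]; print(n,q.min(0),q.max(0))
im2=cv2.resize(s['frame'][140:260,180:440],None,fx=3,fy=3,interpolation=cv2.INTER_CUBIC); cv2.imwrite('pics/z1.png',im2[:,:,::-1])
s=ld('side0'); w=cloud(s); hsv=cv2.cvtColor(s['frame'],cv2.COLOR_RGB2HSV)
b=np.zeros(w.shape[:2],bool); b[215:270,330:395]=1
m=b&(hsv[...,1]<60)&(hsv[...,2]>150)&(w[...,2]>.012); P=w[m]; 
r=cv2.minAreaRect((P[:,:2]*1000).astype(np.float32)); print('side tile',r,P.mean(0))
im=s['frame'].astype(int)
bb=np.zeros_like(b); bb[145:185,262:292]=1
q=w[bb&(im[...,2]>im[...,0]+40)]; print('side blue',q.min(0),q.max(0)); q=q[q[:,2]>.15]; print(cv2.minEnclosingCircle((q[:,:2]*1000).astype(np.float32)))
```

```text
tile n 3205 mean [ 0.58740936 -0.2040436   0.00994216] slope [0.00746866 0.01005928] 0.012528764963766871 53.40743114055979
tile rect ((589.5673828125, -209.80764770507812), (192.53990173339844, 189.63551330566406), 0.38229453563690186)
holder rect ((592.61328125, -204.26824951171875), (123.00788116455078, 139.05990600585938), 74.47007751464844) 1799
tab [nan nan nan] 54
blue 206 [0.48534669 0.11711521 0.15813935] ((485.6435546875, 117.4864273071289), 19.6879825592041)
black 201 [0.51390599 0.19733657 0.15829985] ((514.5205688476562, 197.53880310058594), 20.04408836364746)
white 203 [0.54272757 0.27750324 0.15825223] ((542.9481201171875, 278.22210693359375), 20.370147705078125)
rack ((514.9906005859375, 198.6602783203125), (284.5724792480469, 76.88139343261719), 70.34095764160156) 0.08983086186267078
spray [ 0.57643764 -0.48714364  0.02026651] [ 0.63257048 -0.43137011  0.19514772]
cup [ 0.34269383 -0.49228399  0.02010624] [ 0.41665705 -0.41369973  0.09119237]
tub [0.54986237 0.41662567 0.02011947] [0.63931045 0.50292479 0.13918179]
tape [0.35849161 0.37551542 0.02014791] [0.45466253 0.47558763 0.05406738]
side tile ((560.077392578125, -197.3487548828125), (101.03105163574219, 168.32760620117188), 75.59463500976562) [ 0.58485247 -0.20590198  0.0260244 ]
side blue [nan nan nan] [nan nan nan]
((486.96575927734375, 114.71328735351562), 19.83081817626953)
```

View pics/z1.png

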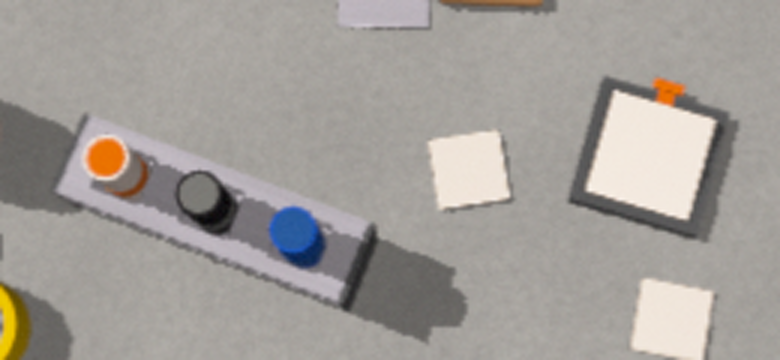

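Run:
```python
from h import *
for nm,(r0,r1,c0,c1) in dict(top=(160,225,365,430),side=(215,270,330,395)).items():
    s=ld(nm+'0'); w=cloud(s); hsv=cv2.cvtColor(s['frame'],cv2.COLOR_RGB2HSV)
    b=np.zeros(w.shape[:2],bool); b[r0:r1,c0:c1]=1
    m=b&(hsv[...,1]<70)&(hsv[...,2]>170)&(w[...,2]>.012)&(w[...,2]<.04)
    m=cv2.morphologyEx(m.astype(np.uint8),cv2.MORPH_OPEN,np.ones((3,3)))
    n,l,stt,_=cv2.connectedComponentsWithStats(m); k=1+np.argmax(stt[1:,4]); P=w[l==k]
    r=cv2.minAreaRect((P[:,:2]*1000).astype(np.float32)); print(nm,'tile',r,len(P))
    A=np.c_[P[:,:2]-P[:,:2].mean(0),np.ones(len(P))]; c=np.linalg.lstsq(A,P[:,2],rcond=None)[0]
    print(c,np.hypot(*c[:2]),np.degrees(np.arctan2(c[1],c[0])),P.mean(0))
    o=(hsv[...,1]>150)&(hsv[...,2]>120)&b&(hsv[...,0]<25); print('tab',np.nanmean(w[o],0),o.sum())
    m2=b&(w[...,2]>.009)&(w[...,2]<.05)&~o&(hsv[...,2]<120)|(l==k); 
    m2=cv2.morphologyEx(m2.astype(np.uint8),cv2.MORPH_OPEN,np.ones((3,3))).astype(bool)
    print('holder',cv2.minAreaRect((w[m2][:,:2]*1000).astype(np.float32)))
```

```text
top tile ((584.0758056640625, -203.39044189453125), (100.82455444335938, 99.21780395507812), 74.3695068359375) 1226
[ 0.10427897 -0.02472471  0.025465  ] 0.10717002965361438 -13.338607263544906 [ 0.58428754 -0.20228956  0.025465  ]
tab [ 0.64904347 -0.22030491  0.01841788] 60
holder ((586.427490234375, -202.5609588623047), (123.02873992919922, 126.19123840332031), 74.44181060791016)
side tile ((586.1381225585938, -203.859619140625), (100.45358276367188, 98.52253723144531), 74.83291625976562) 883
[ 0.10777784 -0.02779297  0.02605662] 0.11130369069922243 -14.459992939139244 [ 0.58494403 -0.20530734  0.02605662]
tab [ 0.65112902 -0.22351229  0.0192095 ] 39
holder ((587.23779296875, -204.97361755371094), (128.66709899902344, 124.97779846191406), 74.82064056396484)
```

The measurements agree with the known sizes. The tile centre is about (0.585,-0.2035) with +x at -15°, so the press point is about (0.614,-0.2115). Blue's axis is at about (0.486,0.1165). The rack row runs along (0.337,0.941). Now I'll head for the tile with the gripper shutting.

Emit:
apply_moves(twist=[[0,0,0],[0,0,0],[0,0,0],[0,0,0],[0,0,0],[0,0,0],[0,0,0],[0,0,0],[0,0,0],[0,0,0]], dp=[[-0.038,-0.029,0],[-0.038,-0.029,0],[-0.038,-0.029,0],[-0.038,-0.029,0],[-0.038,-0.029,0],[-0.038,-0.029,0],[-0.038,-0.029,0],[-0.038,-0.029,0],[-0.038,-0.029,0],[-0.038,-0.029,0]], jaw=[-1,-1,-1,-1,-1,-1,-1,-1,-1,-1])

```text
clock: 3.35
ee_pos: [0.4469, 0.0661, 0.2316]
ee_rot: [0.58, 3.084, 0.004]
contact_force: [0.7, 1.1, 0.6]
opening: -0.0002
```

```bash
cat >> h.py <<'E'
def rel(P,Rt=None):
    o=ctrl.observe(); r=R.from_rotvec(o['ee_rot']); d=r.inv().apply(np.array(P)-o['ee_pos'])
    print('clock',round(o['clock'],2),'pos',np.round(o['ee_pos'],4),'x',np.round(r.as_matrix()[:,0],3),'y',np.round(r.as_matrix()[:,1],3),'z',np.round(r.as_matrix()[:,2],3))
    print('q',np.round(o['joints'],3),'F',np.round(o['contact_force'],2),'open',round(o['opening'],4)); print('dp needed',np.round(d,4))
    if Rt is not None: print('twist needed',np.round(np.degrees((r.inv()*R.from_matrix(Rt)).as_rotvec()),2))
def down(az):  # jaw azimuth deg
    a=np.radians(az); y=np.array([np.cos(a),np.sin(a),0]); z=np.array([0,0,-1.]); return np.stack([np.cross(y,z),y,z],1)
E
python3 - <<'E'
from h import *
rel([.614,-.2115,.1],down(-19.7))
E
```

```text
clock 3.35 pos [0.4469 0.0661 0.2316] x [-0.932  0.363 -0.003] y [0.363 0.932 0.003] z [ 0.004  0.002 -1.   ]
q [-0.035  0.135 -0.216  1.216  0.002  0.336] F [0.75 1.12 0.55] open -0.0002
dp needed [-0.2561 -0.1984  0.1317]
twist needed [ 2.90e-01 -1.00e-02  8.84e+01]
```

Emit:
apply_moves(twist=[[0,0,0],[0,0,0],[0,0,0],[0,0,0],[0,0,0],[0,0,0],[0,0,8.5],[0,0,8.5],[0,0,8.5],[0,0,8.5]], dp=[[-0.038,-0.029,0],[-0.038,-0.029,0],[-0.038,-0.029,0],[-0.038,-0.029,0],[-0.038,-0.029,0],[-0.036,-0.027,0.01],[-0.02,-0.018,0.02],[0,0,0.02],[0,0,0.02],[0,0,0.01]], jaw=[-1,-1,-1,-1,-1,-1,-1,-1,-1,-1])

```text
clock: 4.35
ee_pos: [0.615, -0.2217, 0.1483]
ee_rot: [1.474, 2.766, 0.007]
contact_force: [0.3, 1.0, 0.7]
opening: -0.0001
```

Emit:
apply_moves(twist=[[0,0,8.5],[0,0,8.5],[0,0,8.5],[0,0,8.5],[0,0,8.5],[0,0,8.5],[0,0,3],[0,0,0],[0,0,0],[0,0,0]], dp=[[0,0,0],[0,0,0],[0,0,0],[0,0,0],[0,0,0],[0,0,0],[0,0,0],[0,0,0],[0,0,0],[0,0,0]], jaw=[-1,-1,-1,-1,-1,-1,-1,-1,-1,-1])

```text
clock: 5.35
ee_pos: [0.614, -0.2216, 0.1446]
ee_rot: [-2.586, -1.783, -0.007]
contact_force: [-0.1, -0.5, -0.4]
opening: 0.0003
```

Run:
```python
from h import *
rel([.614,-.2115,.045],down(-19.7))
```

```text
clock 5.35 pos [ 0.614  -0.2216  0.1446] x [0.356 0.935 0.004] y [ 0.935 -0.356  0.002] z [ 0.004  0.003 -1.   ]
q [-0.473  0.515  0.117  1.171  0.004  1.462] F [-0.09 -0.49 -0.44] open 0.0003
dp needed [ 0.0091 -0.0038  0.0997]
twist needed [ 0.14 -0.22 -1.14]
```

Next, a descent to about 40 mm above the bench, with a wrist and top look on the way.

Emit:
apply_moves(twist=[[0,0,-1],[0,0,0],[0,0,0],[0,0,0],[0,0,0],[0,0,0],[0,0,0],[0,0,0],[0,0,0],[0,0,0]], dp=[[0.009,-0.004,0.02],[0,0,0.03],[0,0,0.03],[0,0,0.02],[0,0,0.003],[0,0,0],[0,0,0],[0,0,0],[0,0,0],[0,0,0]], jaw=[-1,-1,-1,-1,-1,-1,-1,-1,-1,-1])

```text
clock: 6.35
ee_pos: [0.6165, -0.2125, 0.0434]
ee_rot: [2.557, 1.813, 0.013]
contact_force: [0.1, -0.2, -0.1]
opening: -0.0003
```

Run:
```python
from h import *
rel([.614,-.2115,.02],down(-19.7))
s=ctrl.snapshot('side'); save(s,'side1'); np.save('side1.npy',s,allow_pickle=True)
cv2.imwrite('pics/side1z.png',cv2.resize(s['frame'][160:290,280:450],None,fx=4,fy=4,interpolation=cv2.INTER_CUBIC)[:,:,::-1])
```

```text
clock 6.35 pos [ 0.6165 -0.2125  0.0434] x [0.331 0.944 0.003] y [ 0.944 -0.331  0.01 ] z [ 0.011 -0.001 -1.   ]
q [-0.459  0.574 -0.065  0.922  0.004  1.449] F [ 0.09 -0.23 -0.14] open -0.0003
dp needed [ 0.     -0.0029  0.0234]
twist needed [ 0.58 -0.17  0.38]
```

View pics/side1z.png

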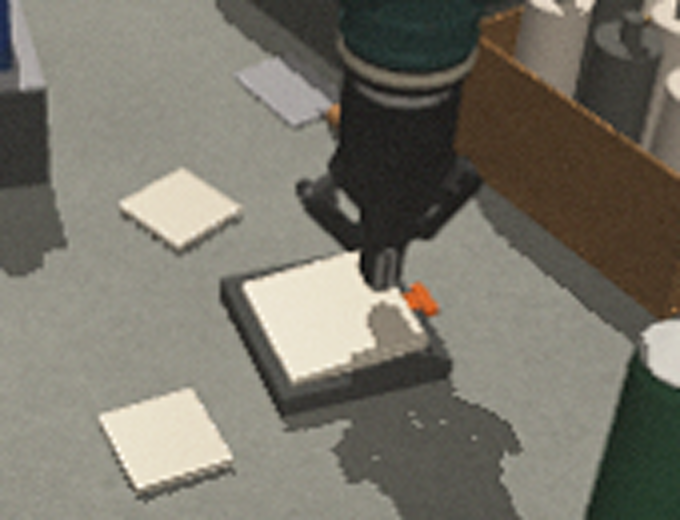

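The shut fingers are just above the tile (around (382,270) in the zoom), next to the orange tab at (422,298). Pressing slowly.

Emit:
apply_moves(twist=[[0,0,0],[0,0,0],[0,0,0],[0,0,0],[0,0,0],[0,0,0],[0,0,0],[0,0,0],[0,0,0],[0,0,0]], dp=[[0,-0.003,0.004],[0,0,0.004],[0,0,0.003],[0,0,0.002],[0,0,0.002],[0,0,0.002],[0,0,0.002],[0,0,0.002],[0,0,0.002],[0,0,0.002]], jaw=[-1,-1,-1,-1,-1,-1,-1,-1,-1,-1])

```text
clock: 7.4
ee_pos: [0.6149, -0.2119, 0.0198]
ee_rot: [2.554, 1.811, 0.016]
contact_force: [-17.5, 7.2, 55.3]
opening: 0.0
```

Run:
```python
from h import *
rel([.614,-.2115,.02],down(-19.7))
```

```text
clock 7.4 pos [ 0.6149 -0.2119  0.0198] x [0.331 0.944 0.003] y [ 0.944 -0.331  0.015] z [ 0.015 -0.002 -1.   ]
q [-0.459  0.589 -0.108  0.86   0.004  1.449] F [-17.5    7.17  55.28] open 0.0
dp needed [ 0.     -0.001  -0.0002]
twist needed [ 0.83 -0.15  0.39]
```

It bottomed out at z = 19.8 mm, with more force than I wanted (55 N). I'll lift now and check the tile.

Emit:
apply_moves(twist=[[0,0,0],[0,0,0],[0,0,0],[0,0,0],[0,0,0],[0,0,0],[0,0,0],[0,0,0],[0,0,0],[0,0,0]], dp=[[0,0,-0.006],[0,0,-0.02],[0,0,-0.04],[0,0,-0.04],[0,0,-0.045],[0,0,-0.045],[-0.02,-0.04,0],[0.04,-0.02,0],[0.045,-0.02,0],[0.045,-0.02,0]], jaw=[-1,-1,-1,-1,-1,-1,1,1,1,1])

```text
clock: 8.4
ee_pos: [0.554, -0.079, 0.2227]
ee_rot: [2.559, 1.796, 0.016]
contact_force: [1.0, 0.2, 0.6]
opening: 0.058
```

```bash
cat > tile.py <<'E'
from h import *
def tile(nm,tag):
    r0,r1,c0,c1=dict(top=(160,225,365,430),side=(215,270,330,395))[nm]
    s=ctrl.snapshot(nm); save(s,nm+tag); np.save(nm+tag+'.npy',s,allow_pickle=True); w=cloud(s); hsv=cv2.cvtColor(s['frame'],cv2.COLOR_RGB2HSV)
    b=np.zeros(w.shape[:2],bool); b[r0:r1,c0:c1]=1
    m=b&(hsv[...,1]<70)&(hsv[...,2]>100)&(w[...,2]>.012)&(w[...,2]<.04)
    m=cv2.morphologyEx(m.astype(np.uint8),cv2.MORPH_OPEN,np.ones((3,3)))
    n,l,stt,_=cv2.connectedComponentsWithStats(m); k=1+np.argmax(stt[1:,4]); P=w[l==k]
    r=cv2.minAreaRect((P[:,:2]*1000).astype(np.float32)); print(nm,'tile',np.round(r[0],1),np.round(r[1],1),round(r[2],1),len(P))
    A=np.c_[P[:,:2]-P[:,:2].mean(0),np.ones(len(P))]; c=np.linalg.lstsq(A,P[:,2],rcond=None)[0]
    print('slope',np.round(c,4),np.round(P.mean(0),4))
    return s
E
python3 - <<'E'
from tile import *
s=tile('side','2'); tile('top','2')
cv2.imwrite('pics/side2z.png',cv2.resize(s['frame'][160:290,260:450],None,fx=4,fy=4,interpolation=cv2.INTER_CUBIC)[:,:,::-1])
rel([.486,.1165,.2],down(-19.7))
E
```

```text
side tile [ 587.5 -202.2] [108.3 103.1] 74.9 948
slope [0.0052 0.0074 0.0205] [ 0.584  -0.2073  0.0205]
top tile [ 576.4 -242.5] [ 40.9 123.1] 74.1 465
slope [0.029  0.1114 0.0191] [ 0.5748 -0.243   0.0191]
clock 8.5 pos [ 0.5537 -0.0753  0.223 ] x [0.334 0.942 0.001] y [ 0.942 -0.334  0.017] z [ 0.017 -0.005 -1.   ]
q [-2.810e-01  3.110e-01 -1.000e-03  1.241e+00 -0.000e+00  1.631e+00] F [-0.24  0.   -0.44] open 0.0721
dp needed [ 0.1581 -0.1283  0.0209]
twist needed [ 1.   -0.04  0.16]
```

View pics/side2z.png

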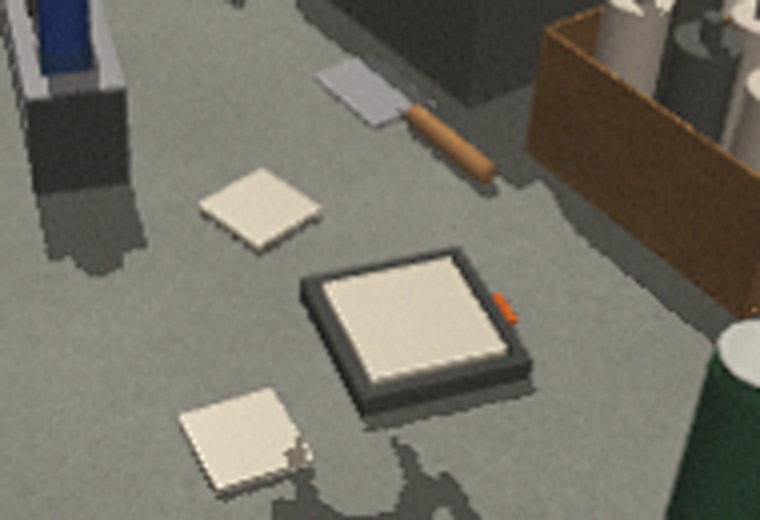

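The tile now sits flat in the holder (zoom (415,320)): mean height 20.5 mm, slope under 0.01. Moving over the blue cartridge.

Emit:
apply_moves(twist=[[1,0,0],[0,0,0],[0,0,0],[0,0,0],[0,0,0],[0,0,0],[0,0,0],[0,0,0],[0,0,0],[0,0,0]], dp=[[0.035,-0.029,0],[0.035,-0.029,0],[0.035,-0.029,0],[0.035,-0.029,0],[0.018,-0.013,0],[0,0,0],[0,0,0],[0,0,0],[0,0,0],[0,0,0]], jaw=[1,1,1,1,1,1,1,1,1,1])

```text
clock: 9.5
ee_pos: [0.4826, 0.1201, 0.2199]
ee_rot: [-2.567, -1.809, 0.006]
contact_force: [0.1, -0.1, 0.2]
opening: 0.0854
```

Run:
```python
from tile import *
rel([.486,.1165,.106],down(-19.7))
tile('top','3')
s=ctrl.snapshot('wrist'); save(s,'wrist3')
w=cloud(s); im=s['frame'].astype(int)
m=(im[...,2]>im[...,0]+40)&(w[...,2]>.15)&(w[...,2]<.17); q=w[m]; print(len(q),q.mean(0),cv2.minEnclosingCircle((q[:,:2]*1000).astype(np.float32)))
```

```text
clock 9.5 pos [0.4826 0.1201 0.2199] x [ 0.336  0.942 -0.002] y [ 0.942 -0.336 -0.003] z [-0.004 -0.001 -1.   ]
q [ 8.000e-02  2.230e-01 -1.350e-01  1.217e+00 -1.000e-03  1.994e+00] F [ 0.05 -0.09  0.2 ] open 0.0854
dp needed [-0.002   0.0048  0.1139]
twist needed [-0.2   0.12  0.05]
top tile [ 587.6 -202.8] [123.1 122.6] 74.8 1501
slope [ 0.005  -0.0062  0.0195] [ 0.5834 -0.2003  0.0195]
2848 [0.48948303 0.12144689 0.15790871] ((489.00909423828125, 120.10440063476562), 20.075904846191406)
```

View pics/wrist3.png

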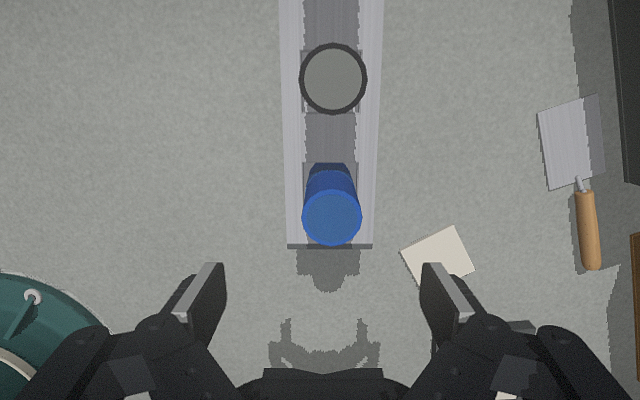

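The wrist view shows blue at (332,215) and the open fingers with nothing between them and the rack. The three views average to (0.487,0.1175). Lowering onto it.

Emit:
apply_moves(twist=[[0,0,0],[0,0,0],[0,0,0],[0,0,0],[0,0,0],[0,0,0],[0,0,0],[0,0,0],[0,0,0],[0,0,0]], dp=[[-0.001,0.005,0.01],[0,0,0.02],[0,0,0.02],[0,0,0.02],[0,0,0.02],[0,0,0.02],[0,0,0.005],[0,0,0],[0,0,0],[0,0,0]], jaw=[1,1,1,1,1,1,1,1,1,1])

```text
clock: 10.6
ee_pos: [0.4889, 0.1146, 0.0979]
ee_rot: [-2.57, -1.806, 0.005]
contact_force: [0.3, 0.2, -0.5]
opening: 0.0855
```

Run:
```python
from h import *
rel([.487,.1175,.102],down(-19.7))
```

```text
clock 10.6 pos [0.4889 0.1146 0.0979] x [ 0.339  0.941 -0.002] y [ 0.941 -0.339 -0.002] z [-0.003 -0.001 -1.   ]
q [ 6.800e-02  3.080e-01 -3.660e-01  9.000e-01 -1.000e-03  1.985e+00] F [ 0.26  0.23 -0.48] open 0.0855
dp needed [ 0.002  -0.0028 -0.0041]
twist needed [-0.14  0.12 -0.11]
```

Emit:
apply_moves(twist=[[0,0,0],[0,0,0],[0,0,0],[0,0,0],[0,0,0],[0,0,0],[0,0,0],[0,0,0],[0,0,0],[0,0,0]], dp=[[0.002,-0.002,-0.004],[0,0,0],[0,0,0],[0,0,0],[0,0,0],[0,0,0],[0,0,0],[0,0,0],[0,0,0],[0,0,0]], jaw=[1,-0.2,-1,-1,-1,-1,-1,-1,-1,-1], grip_force=70)

```text
clock: 11.6
ee_pos: [0.4886, 0.1177, 0.1045]
ee_rot: [2.569, 1.806, 0.0]
contact_force: [-0.9, 0.3, 2.1]
opening: 0.0376
```

Run:
```python
from h import *
rel([.487,.1175,.102],down(-19.7))
```

```text
clock 11.6 pos [0.4886 0.1177 0.1045] x [ 0.338  0.941 -0.   ] y [ 0.941 -0.338  0.001] z [ 0.001 -0.001 -1.   ]
q [ 7.500e-02  3.010e-01 -3.570e-01  9.130e-01 -1.000e-03  1.991e+00] F [-0.87  0.27  2.06] open 0.0376
dp needed [-0.0007 -0.0015  0.0025]
twist needed [ 0.04  0.03 -0.09]
```

Gripped, opening about 38 mm on the 40 mm body. Now a straight lift.

Emit:
apply_moves(twist=[[0,0,0],[0,0,0],[0,0,0],[0,0,0],[0,0,0],[0,0,0],[0,0,0],[0,0,0],[0,0,0],[0,0,0]], dp=[[0,0,-0.005],[0,0,-0.01],[0,0,-0.01],[0,0,-0.012],[0,0,-0.015],[0,0,-0.015],[0,0,-0.02],[0,0,-0.02],[0,0,-0.02],[0,0,-0.02]], jaw=[-1,-1,-1,-1,-1,-1,-1,-1,-1,-1])

```text
clock: 12.6
ee_pos: [0.4871, 0.1176, 0.2621]
ee_rot: [2.569, 1.806, -0.001]
contact_force: [-0.0, 0.4, -1.0]
opening: 0.0375
```

Run:
```python
from h import *
s=ctrl.snapshot('side'); save(s,'side4'); np.save('side4.npy',s,allow_pickle=True)
cv2.imwrite('pics/side4z.png',cv2.resize(s['frame'][60:220,200:400],None,fx=4,fy=3.75,interpolation=cv2.INTER_CUBIC)[:,:,::-1])
rel([.52,-.1,.25],down(-19.7))
```

```text
clock 12.65 pos [0.488  0.1177 0.2652] x [0.339 0.941 0.001] y [ 0.941 -0.339  0.004] z [ 0.004 -0.001 -1.   ]
q [ 7.500e-02  2.120e-01 -2.600e-02  1.329e+00 -1.000e-03  1.991e+00] F [-1.27 -0.81  2.4 ] open 0.0376
dp needed [-0.194   0.1037  0.0154]
twist needed [ 0.22 -0.04 -0.09]
```

View pics/side4z.png

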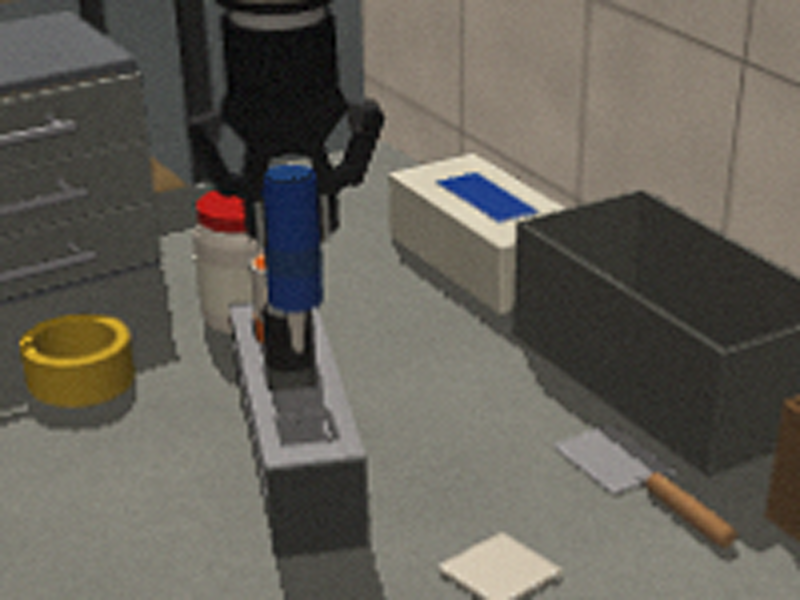

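Blue is clear of the rack, upright at (292,240) with its nozzle down; white and black are still in place. Working out the carry and the tilt.

```bash
cat >> h.py <<'E'
PHI=-26.5; TIP=np.array([0,0,.0965]); GOAL=np.array([.585,-.2035,.080])
def slant(phi=PHI,az=-19.7):
    p=np.radians(phi); h=np.array([np.sin(p),-np.cos(p),0]); return (R.from_rotvec(h*np.pi/4)*R.from_matrix(down(az))).as_matrix()
def goal(h=0,tip=TIP,phi=PHI): 
    return GOAL+[0,0,h]-slant(phi)@tip
E
python3 - <<'E'
from h import *
print(goal(),slant())
g=goal(); g[2]=.25
rel(g,slant())
E
```

```text
[ 0.52393343 -0.17305333  0.1482358 ] [[ 0.36813133  0.68119422  0.63281416]
 [ 0.92599653 -0.20732627 -0.3155095 ]
 [-0.08372425  0.70213264 -0.70710678]]
clock 12.65 pos [0.488  0.1177 0.2652] x [0.339 0.941 0.001] y [ 0.941 -0.339  0.004] z [ 0.004 -0.001 -1.   ]
q [ 7.500e-02  2.120e-01 -2.600e-02  1.329e+00 -1.000e-03  1.991e+00] F [-1.27 -0.81  2.4 ] open 0.0376
dp needed [-0.2614  0.1322  0.0155]
twist needed [-44.46  -5.33  -0.11]
```

Emit:
apply_moves(twist=[[0,0,0],[0,0,0],[0,0,0],[0,0,0],[0,0,0],[0,0,0],[0,0,0],[0,0,0],[0,0,0],[0,0,0]], dp=[[-0.02,0.01,0],[-0.035,0.018,0],[-0.035,0.018,0],[-0.035,0.018,0],[-0.035,0.018,0],[-0.035,0.018,0],[-0.035,0.018,0],[-0.02,0.009,0],[-0.01,0.004,0],[0,0,0]], jaw=[-1,-1,-1,-1,-1,-1,-1,-1,-1,-1])

```text
clock: 13.65
ee_pos: [0.5244, -0.1818, 0.273]
ee_rot: [2.561, 1.805, 0.014]
contact_force: [0.3, 0.4, -0.4]
opening: 0.0379
```

Emit:
apply_moves(twist=[[-4,-0.5,0],[-5,-0.6,0],[-6,-0.7,0],[-6,-0.7,0],[-6,-0.7,0],[-6,-0.7,0],[-5,-0.6,0],[-4,-0.5,0],[-2,-0.2,0],[0,0,0]], dp=[[0,0,0],[0,0,0],[0,0,0],[0,0,0],[0,0,0],[0,0,0],[0,0,0],[0,0,0],[0,0,0],[0,0,0]], jaw=[-1,-1,-1,-1,-1,-1,-1,-1,-1,-1])

```text
clock: 14.65
ee_pos: [0.5212, -0.1663, 0.2739]
ee_rot: [1.942, 1.382, 0.508]
contact_force: [-0.1, 0.6, -1.8]
opening: 0.0377
```

Run:
```python
from h import *
rel(goal(.06),slant())
s=ctrl.snapshot('side'); save(s,'side5'); np.save('side5.npy',s,allow_pickle=True)
cv2.imwrite('pics/side5z.png',cv2.resize(s['frame'][100:290,250:450],None,fx=3,fy=3,interpolation=cv2.INTER_CUBIC)[:,:,::-1])
```

```text
clock 14.65 pos [ 0.5212 -0.1663  0.2739] x [ 0.356  0.931 -0.075] y [ 0.661 -0.195  0.724] z [ 0.66  -0.308 -0.685]
q [-0.471 -0.178 -0.777  0.156  0.026  1.444] F [-0.12  0.59 -1.81] open 0.0377
dp needed [-0.0004 -0.0445  0.0489]
twist needed [ 1.85 -0.89  0.14]
```

View pics/side5z.png

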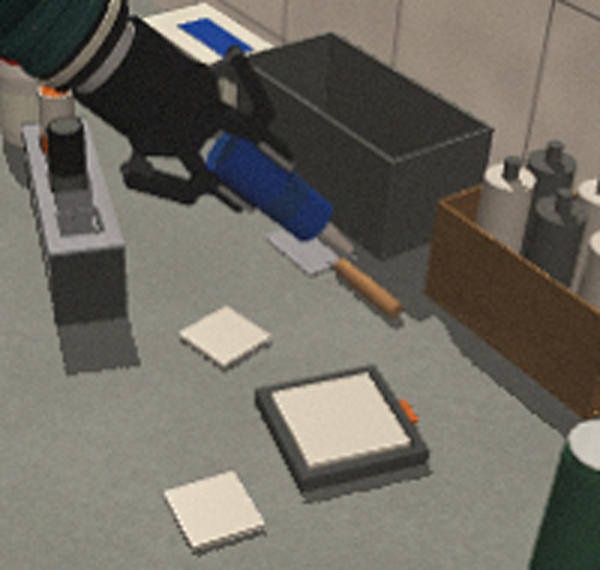

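The cartridge slants at the tile side, tip at about (352,250) in the zoom, tile seated below it. Correcting the angle and lowering to a little above the goal.

Emit:
apply_moves(twist=[[1.5,-0.8,0],[0,0,0],[0,0,0],[0,0,0],[0,0,0],[0,0,0],[0,0,0],[0,0,0],[0,0,0],[0,0,0]], dp=[[0,-0.008,0.008],[0.001,-0.014,0.014],[0.001,-0.014,0.014],[0.001,-0.014,0.014],[0,-0.014,0.014],[0,-0.01,0.01],[0,-0.004,0.004],[0,0,0],[0,0,0],[0,0,0]], jaw=[-1,-1,-1,-1,-1,-1,-1,-1,-1,-1])

```text
clock: 15.7
ee_pos: [0.5248, -0.1724, 0.1601]
ee_rot: [1.973, 1.394, 0.467]
contact_force: [-0.5, -0.2, -1.1]
opening: 0.0377
```

Run:
```python
from h import *
rel(goal(),slant())
o=ctrl.observe(); print('tip est',o['ee_pos']+R.from_rotvec(o['ee_rot']).apply(TIP))
for n in ['side','top','wrist']:
    s=ctrl.snapshot(n); save(s,n+'6'); np.save(n+'6.npy',s,allow_pickle=True)
s=ld('side6');cv2.imwrite('pics/side6z.png',cv2.resize(s['frame'][130:280,280:440],None,fx=4,fy=4,interpolation=cv2.INTER_CUBIC)[:,:,::-1])
```

```text
clock 15.7 pos [ 0.5248 -0.1724  0.1601] x [ 0.366  0.927 -0.086] y [ 0.688 -0.206  0.696] z [ 0.627 -0.314 -0.713]
q [-4.660e-01 -0.000e+00 -9.780e-01 -1.840e-01  1.000e-03  1.446e+00] F [-0.47 -0.24 -1.08] open 0.0377
dp needed [ 0.0001 -0.0087  0.0081]
twist needed [-0.47 -0.    0.21]
tip est [ 0.58530363 -0.20265741  0.09131299]
```

View pics/side6z.png

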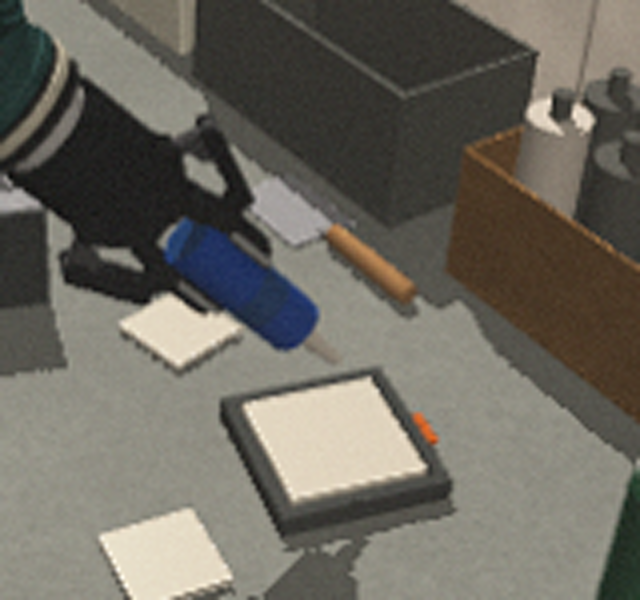

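View pics/wrist6.png

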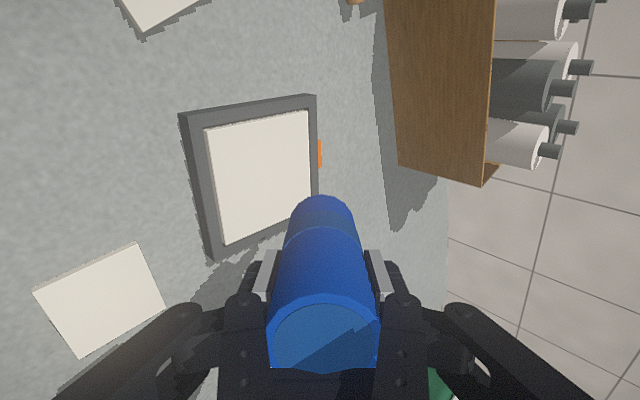

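View pics/top6.png

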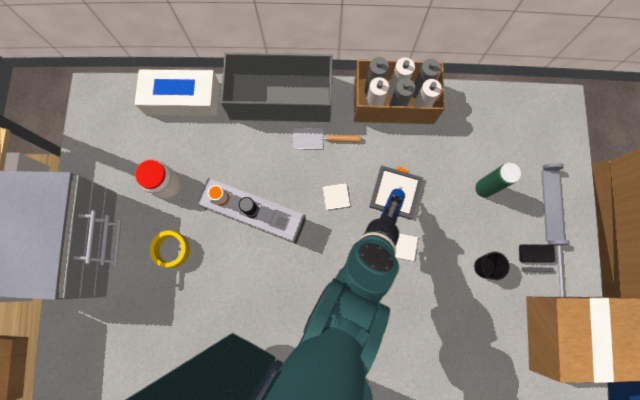

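The side view shows the nozzle tip at zoom (338,360), i.e. image (364,220). The top view shows blue at (396,195) over the tile. I'll fit the cartridge axis from the depth data and compare it with the estimated tip.

```bash
cat > fit.py <<'E'
from h import *
from scipy.optimize import least_squares
def fit(tag,t0,ax0):
    Q=[];S=[]
    for i,n in enumerate(['side','top','wrist']):
        s=ld(n+tag); w=cloud(s); im=s['frame'].astype(int)
        m=(im[...,2]>im[...,0]+35)&(im[...,2]>im[...,1]+15)
        m=cv2.erode(m.astype(np.uint8),np.ones((3,3))).astype(bool)
        q=w[m]; q=q[~np.isnan(q[:,0])]
        d=q-t0; t=d@ax0; rr=np.linalg.norm(d-np.outer(t,ax0),axis=1)
        k=(t>.05)&(t<.145)&(rr<.03)&(rr>.01); Q.append(q[k][::max(1,k.sum()//300)]); print(n,k.sum(),end=' ')
    def res(p,Q):
        a=np.array([p[2],p[3],1]); a/=np.linalg.norm(a); d=Q-np.array([p[0],p[1],t0[2]]); t=d@a
        return np.linalg.norm(d-np.outer(t,a),axis=1)-.02
    for nm,qq in [('all',np.vstack(Q)),('side',Q[0])]+([('wrist',Q[2])] if len(Q[2])>50 else []):
        r=least_squares(res,[t0[0],t0[1],ax0[0]/ax0[2],ax0[1]/ax0[2]],args=(qq,),loss='soft_l1',f_scale=.002)
        a=np.array([r.x[2],r.x[3],1]);a/=np.linalg.norm(a)
        print(nm,'axis pt at tip height',np.round(r.x[:2],4),'axis',np.round(a,3),'slant',round(np.degrees(np.arccos(a[2])),1),'rms',np.sqrt((r.fun**2).mean()))
        t=(qq-np.array([r.x[0],r.x[1],t0[2]]))@a; print('  t range',t.min(),t.max())
E
python3 - <<'E'
from fit import *
o=ctrl.observe(); r=R.from_rotvec(o['ee_rot']); t=o['ee_pos']+r.apply(TIP); fit('6',t,-r.as_matrix()[:,2])
print('tip px side',px(ld('side6'),t),'axis tool',-r.as_matrix()[:,2])
s=ld('side6'); w=cloud(s); print(w[218:222,360:367])
E
```

```text
side 297 top 56 wrist 6427 all axis pt at tip height [ 0.5831 -0.2031] axis [-0.608  0.325  0.724] slant 43.6 rms 0.001470386275129944
  t range 0.04995812841855824 0.1443064846566584
side axis pt at tip height [ 0.5835 -0.2034] axis [-0.612  0.316  0.725] slant 43.5 rms 0.0011864975250984947
  t range 0.05047185287422934 0.14422038805347223
wrist axis pt at tip height [ 0.5841 -0.1993] axis [-0.619  0.303  0.724] slant 43.6 rms 0.0002961404663665017
  t range 0.04905572953257407 0.14331095608625802
tip px side (np.float64(364.0334379026769), np.float64(219.0245921244735)) axis tool [-0.62760642  0.31389586  0.71244619]
[[[ 5.70129356e-01 -2.03111406e-01  1.02140991e-01]
  [ 5.72189881e-01 -2.04738437e-01  1.02383270e-01]
  [ 5.75212813e-01 -2.05280612e-01  1.01408568e-01]
  [ 5.78484741e-01 -2.05557054e-01  1.00129717e-01]
  [ 5.83191802e-01 -2.04256277e-01  9.70653631e-02]
  [ 5.86624111e-01 -2.04398551e-01  9.56171572e-02]
  [ 6.66118874e-01 -1.21230066e-01 -2.55305378e-04]]

 [[ 6.45104784e-01 -1.18066546e-01  2.97714353e-03]
  [ 5.75235750e-01 -2.01699169e-01  9.53191905e-02]
  
[... 291 characters left out ...]
-01  7.62255246e-04]
  [ 6.45287913e-01 -1.22866958e-01  2.39277370e-03]
  [ 6.47814946e-01 -1.24536106e-01  2.45449573e-03]
  [ 5.79044431e-01 -2.05780566e-01  9.30408222e-02]
  [ 5.81309906e-01 -2.07207795e-01  9.30455902e-02]
  [ 6.55875515e-01 -1.29017868e-01  2.03712441e-03]
  [ 6.60435915e-01 -1.28467893e-01 -4.46653767e-04]]

 [[ 6.39507651e-01 -1.25362852e-01  2.87737226e-03]
  [ 6.42643978e-01 -1.26325507e-01  2.14211432e-03]
  [ 6.48925869e-01 -1.23766012e-01 -2.61644017e-03]
  [ 6.46995488e-01 -1.30422678e-01  3.14357330e-03]
  [ 6.51502317e-01 -1.29881740e-01  6.77784101e-04]
  [ 6.53897676e-01 -1.31694163e-01  9.04480006e-04]
  [ 6.55240555e-01 -1.34655484e-01  2.45552664e-03]]]
```

The fit agrees with the estimate to about 2 mm, and the slant is 43.6°. Final small correction: 1.2° more slant and 12.5 mm down.

Emit:
apply_moves(twist=[[-0.6,0,0],[-0.6,0,0],[0,0,0],[0,0,0],[0,0,0],[0,0,0],[0,0,0],[0,0,0],[0,0,0],[0,0,0]], dp=[[0,-0.002,0.002],[0.001,-0.003,0.003],[0,-0.003,0.003],[0,-0.001,0.001],[0,0,0],[0,0,0],[0,0,0],[0,0,0],[0,0,0],[0,0,0]], jaw=[-1,-1,-1,-1,-1,-1,-1,-1,-1,-1])

```text
clock: 16.85
ee_pos: [0.5257, -0.1732, 0.1501]
ee_rot: [1.952, 1.381, 0.482]
contact_force: [0.8, 0.2, -0.9]
opening: 0.0378
```

Run:
```python
from fit import *
for n in ['side','top','wrist']:
    s=ctrl.snapshot(n); save(s,n+'7'); np.save(n+'7.npy',s,allow_pickle=True)
rel(goal(),slant())
o=ctrl.observe(); r=R.from_rotvec(o['ee_rot']); t=o['ee_pos']+r.apply(TIP); print('tip',t,'qvel',np.abs(o['qvel']).max()); fit('7',t,-r.as_matrix()[:,2])
s=ld('side7');cv2.imwrite('pics/side7z.png',cv2.resize(s['frame'][130:280,260:440],None,fx=4,fy=4,interpolation=cv2.INTER_CUBIC)[:,:,::-1])
w=cloud(s)
hsv=cv2.cvtColor(s['frame'],cv2.COLOR_RGB2HSV); b=np.zeros(w.shape[:2],bool); b[225:265,335:392]=1
m=b&(hsv[...,1]<60)&(hsv[...,2]>150)&(w[...,2]>.012)&(w[...,2]<.04)
m=cv2.erode(m.astype(np.uint8),np.ones((3,3))).astype(bool)
P=w[m];A=np.c_[P[:,:2]-P[:,:2].mean(0),np.ones(len(P))]; print('tile',np.linalg.lstsq(A,P[:,2],rcond=None)[0],P.mean(0),len(P))
```

```text
clock 17.0 pos [ 0.5257 -0.1731  0.15  ] x [ 0.366  0.926 -0.087] y [ 0.671 -0.198  0.714] z [ 0.645 -0.32  -0.695]
q [-0.468  0.025 -1.027 -0.284  0.006  1.444] F [-0.45 -0.11 -1.46] open 0.0375
dp needed [-0.0004 -0.0024  0.0001]
twist needed [1.01 0.04 0.21]
tip [ 0.58787068 -0.2040067   0.08296372] qvel 0.0019400407161175828
side 294 top 62 wrist 6383 all axis pt at tip height [ 0.5847 -0.2042] axis [-0.621  0.332  0.71 ] slant 44.8 rms 0.0016149470220678738
  t range 0.04929090771679623 0.14331530563057016
side axis pt at tip height [ 0.5879 -0.2052] axis [-0.64   0.321  0.698] slant 45.7 rms 0.0013380658246468237
  t range 0.051699557220278816 0.14523234024228085
wrist axis pt at tip height [ 0.5876 -0.2011] axis [-0.64   0.312  0.702] slant 45.4 rms 0.0003021239281555489
  t range 0.04986098288015787 0.14370505692372065
tile [0.0011259  0.00445016 0.02079857] [ 0.58414067 -0.20735577  0.02079857] 716
```

View pics/side7z.png

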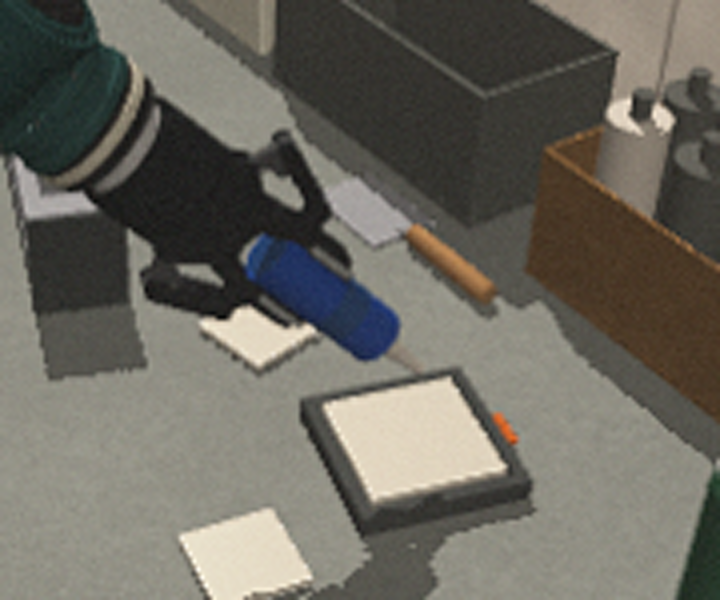

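Slant is about 45°, the tip is about 6.3 cm above the tile, and the tile is flat. One last nudge of 2 mm, then hand in.

Emit:
apply_moves(twist=[[0,0,0],[0,0,0],[0,0,0],[0,0,0],[0,0,0],[0,0,0],[0,0,0],[0,0,0],[0,0,0],[0,0,0]], dp=[[0,-0.003,0],[0,0,0],[0,0,0],[0,0,0],[0,0,0],[0,0,0],[0,0,0],[0,0,0],[0,0,0],[0,0,0]], jaw=[-1,-1,-1,-1,-1,-1,-1,-1,-1,-1])

```text
clock: 18.0
ee_pos: [0.5234, -0.1725, 0.1476]
ee_rot: [1.952, 1.381, 0.482]
contact_force: [0.1, -0.5, -0.8]
opening: 0.0376
```

Run:
```python
from h import *
rel(goal(),slant())
o=ctrl.observe(); r=R.from_rotvec(o['ee_rot']); t=o['ee_pos']+r.apply(TIP); print('tip',t,'qvel',np.abs(o['qvel']).max(),'slant',np.degrees(np.arccos(-r.as_matrix()[2,2])))
s=ctrl.snapshot('top'); save(s,'top8')
a=ld('top0')['frame'].astype(int); d=np.abs(s['frame'].astype(int)-a).max(2)
for n,(x0,x1,y0,y1) in dict(spray=(470,525,155,205),cup=(470,515,245,285),tub=(130,180,155,200),tape=(145,195,225,275),white=(203,230,182,215),black=(236,262,195,222),knife=(290,365,128,152)).items(): print(n,(d[y0:y1,x0:x1]>40).sum())
```

```text
clock 18.0 pos [ 0.5234 -0.1725  0.1476] x [ 0.366  0.926 -0.087] y [ 0.671 -0.198  0.714] z [ 0.644 -0.32  -0.695]
q [-0.47   0.026 -1.036 -0.294  0.006  1.444] F [ 0.08 -0.52 -0.78] open 0.0376
dp needed [-0.0004  0.0009  0.0001]
twist needed [1.01 0.04 0.21]
tip [ 0.58563627 -0.20335077  0.08058915] qvel 0.0011689286113468844 slant 46.00801980451367
spray 0
cup 0
tub 0
tape 0
white 0
black 0
knife 0
```

```bash
python3 -c "
from h import *
print(ctrl.finish_job())"
```

```text
the job is handed in; nothing more can be done
None
```

The tile is seated, and the blue cartridge is held still at about 45° with its nozzle down over the middle of it. I handed the job in at about 18 s of the 53 s allowed.

**Tile:** I pressed it down near its raised side. Afterwards its top measured 20–21 mm above the bench with a slope under 0.01, in the side view and in a rough top-view check.

**Cartridge:** The tip is at about (0.586, -0.203, 0.081), which is about 6.1 cm above the tile's top and within about 2 mm of its middle. The arm was still, with a force reading under 1 N.

**Bystanders:** Comparing the first and last top pictures showed no change at the white and black cartridges, spray can, tub, tape, cup or knife.

**Checks that disagreed or went wrong:**
- **Pressing force:** the force read about 58 N (55 N of it vertical) when the tile bottomed out, far above the 5–10 N needed. It came through the closed fingertips only. That is below the 120 N wrist limit, and I don't believe the 40 N limit for the arm and gripper body applies, but I cannot confirm it.
- **Slant:** the readings differ a little. The camera fits gave 44.8° to 45.7°, and the tool pose gave 46.0°.

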